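# Sort machined castings into their outlined trays

## Task

Sort the five mixed aluminium parts on the bench into the trays whose black outlines match their bases: the two round flanged bushes, the two rectangular clamp blocks and the three-eared hub, each standing upright on its own outline, centred on it to within about a centimetre, the blocks turned to line up with theirs (the hub may be turned any way). Leave the oil bottle and the wrench where they are.

Things in the scene. Friction and masses are not known exactly. Their poses are not given: they have to be found in the camera images.
- bush_a_center (a point): Flanged bush, bare aluminium, standing upright: round flange 60 mm diameter and 8 mm thick at the bottom, plain round boss 34 mm diameter above it, 60 mm high in all, dark 20 mm bore on top; 0.18 kg, may vary. The point is its centre, 30 mm above its underside; z is its axis. Grip it by the boss (above the flange).
- bush_b_center (a point): Second flanged bush, identical to bush_a (the two are interchangeable). Flanged bush, bare aluminium, standing upright: round flange 60 mm diameter and 8 mm thick at the bottom, plain round boss 34 mm diameter above it, 60 mm high in all, dark 20 mm bore on top; 0.18 kg, may vary. The point is its centre, 30 mm above its underside; z is its axis. Grip it by the boss (above the flange).
- block_a_center (a point): Clamp block, bare aluminium: plain rectangular block 80 mm long (its x), 34 mm wide (its y), 50 mm high (z), two small dark bolt holes and a dark line along the top; 0.34 kg, may vary. The point is its centre, 25 mm above its underside. Grip it across the 34 mm width.
- block_b_center (a point): Second clamp block, identical to block_a (the two are interchangeable). Clamp block, bare aluminium: plain rectangular block 80 mm long (its x), 34 mm wide (its y), 50 mm high (z), two small dark bolt holes and a dark line along the top; 0.34 kg, may vary. The point is its centre, 25 mm above its underside. Grip it across the 34 mm width.
- hub_center (a point): Three-eared hub, bare aluminium, upright: base 8 mm thick, a 48 mm disc with three round ears of 14 mm radius centred 30 mm from the axis, 120 degrees apart, the first along its x; above it a round boss 40 mm diameter, 60 mm high in all, dark bore on top; about 0.24 kg. The point is its centre, 30 mm above its underside; z is its axis. Grip it by the boss. It may stand turned any way.
- bush_tray: Tray for the bushes. Shallow fixed tray, 110 mm (its x) by 180 mm (its y): grey floor 4 mm above the bench, dark steel rim 3 mm thick, 14 mm above the bench. Origin: centre of its underside, on the bench. Flat black outlines on the floor: two round discs of 60 mm diameter, centred at y = +44 mm and y = -44 mm, x = 0.
- block_tray: Tray for the clamp blocks. Shallow fixed tray, 110 mm (its x) by 180 mm (its y): grey floor 4 mm above the bench, dark steel rim 3 mm thick, 14 mm above the bench. Origin: centre of its underside, on the bench. Flat black outlines on the floor: two rectangles 80 mm (along the tray's x) by 34 mm (along its y), centred at y = +44 mm and y = -44 mm, x = 0.
- hub_tray: Tray for the hub. Shallow fixed tray, 110 mm (its x) by 180 mm (its y): grey floor 4 mm above the bench, dark steel rim 3 mm thick, 14 mm above the bench. Origin: centre of its underside, on the bench. Flat black outlines on the floor: one three-eared shape in the middle, centred at x = 0, y = 0.
- oil_bottle: Bystander, not to be moved: upright bottle 52 mm diameter, 130 mm high, red cap. Origin: centre of its underside.
- wrench: Bystander, not to be moved: steel wrench lying flat on the bench. Its long axis is x, origin near its middle on the bench.
Things that resemble listed ones, but are neither listed nor needed, are in the scene too. What is shaped like the part that bears block_b_center but green or pink is not meant. What is shaped like the part that bears bush_b_center but pink is not meant.

How it is judged (in metres and radians):
At the end, for the whole second after the job is handed in: Each part stands upright (within 0.1 rad), released and at rest, on an outline of its own kind, one per outline: centre within 12 mm along each tray axis and 4 mm in height; blocks within 0.21 rad of their outline (((x of bush_a_center in the frame of bush_tray between -0.012 and 0.012 m and y of bush_a_center in the frame of bush_tray between 0.032 and 0.056 m and x of bush_b_center in the frame of bush_tray between -0.012 and 0.012 m and y of bush_b_center in the frame of bush_tray between -0.056 and -0.032 m) or (x of bush_a_center in the frame of bush_tray between -0.012 and 0.012 m and y of bush_a_center in the frame of bush_tray between -0.056 and -0.032 m and x of bush_b_center in the frame of bush_tray between -0.012 and 0.012 m and y of bush_b_center in the frame of bush_tray between 0.032 and 0.056 m)) and ((x of block_a_center in the frame of block_tray between -0.012 and 0.012 m and y of block_a_center in the frame of block_tray between 0.032 and 0.056 m and x of block_b_center in the frame of block_tray between -0.012 and 0.012 m and y of block_b_center in the frame of block_tray between -0.056 and -0.032 m) or (x of block_a_center in the frame of block_tray between -0.012 and 0.012 m and y of block_a_center in the frame of block_tray between -0.056 and -0.032 m and x of block_b_center in the frame of block_tray between -0.012 and 0.012 m and y of block_b_center in the frame of block_tray between 0.032 and 0.056 m)) and x of hub_center in the frame of hub_tray between -0.012 and 0.012 m and y of hub_center in the frame of hub_tray between -0.012 and 0.012 m and z of bush_a_center in the frame of bush_tray between 0.03 and 0.038 m and angle between each of bush_a_center, bush_b_center, block_a_center, block_b_center, hub_center's own z axis and vertical below 0.1 rad and linear speed of each of bush_a, bush_b, block_a, block_b, hub below 0.02 m/s and angular speed of each of bush_a, bush_b, block_a, block_b, hub below 0.2 rad/s and z of bush_b_center in the frame of bush_tray between 0.03 and 0.038 m and z of block_a_center in the frame of block_tray between 0.025 and 0.033 m and angle between the x axis of each of block_a_center, block_b_center and the x axis of block_tray, either way round below 0.21 rad and z of block_b_center in the frame of block_tray between 0.025 and 0.033 m and z of hub_center in the frame of hub_tray between 0.03 and 0.038 m); the robot touches nothing.
It fails at once if the oil bottle is displaced by more than 30 mm (distance of oil_bottle from where it was at the start of the episode above 0.03 m).
It fails at once if the wrench is displaced by more than 30 mm (distance of wrench from where it was at the start of the episode above 0.03 m).
It also fails if it takes over 128 s, if anything falls off the work surface, if the arm or the gripper's body presses on something with over 40 N, if the wrist force passes 120 N, or if a joint passes its speed limit or range.

## Robot

A 7-joint arm with a two-finger parallel gripper is mounted at the origin on the work surface. World frame = base frame: x ahead of the robot, y to its left, z up, the work surface at z = 0. Lengths are in m, angles in degrees, forces in N, time in s.
With the tool pointing down it reaches from about 0.425 to 0.875 m from the base axis. Payload 4.7 kg.
Tool frame: the origin (TCP) lies midway between the tips of the shut fingers; the grasp point (between the pads) lies env.grip_point_offset behind it (env.grip_point_offset is the distance from the TCP to the grasp point, in m); z points along the fingers, y is the line along which they close (so a half turn about z gives the same grasp; the last joint's range is limited). The gripper opens to 87 mm and grips with 3 to 60 N. Pads are 19 mm wide; open, the fingers measure 117 mm over their backs; the gripper's body (75 mm by 190 mm) begins 51 mm behind the grasp point.
Start: joints at [-65.999, 18.392, -4.016, 83.108, 1.295, 78.541, -3.26], TCP at [0.256, 0.597, 0.223] pointing down, gripper open.
Joint ranges: [-163.93, 163.93], [-17.29, 119.83], [-79.2, 71.16], [3.27, 140.29], [-89.18, 269.18], [5.43, 117.66], [-154.24, 154.24]. Speed limits (degrees/s): [147.25, 147.25, 180, 180, 180, 180, 180].

## Interface

Orientations are given as [roll, pitch, yaw] about the fixed x, y, z axes, in that order (R = Rz(yaw) Ry(pitch) Rx(roll)).
In Python, from cell import env gives the robot as it stands.
- The arm moves only by the shell command python3 -m creep 'ROWS' [FORCE]. ROWS is a JSON object of lists of equal length, an entry for each row: "translation": the shift along the tool's x, y, z in units of 0.08 m (1.0 is 0.08 m), a list of three; "turn": the turn, a rotation vector about the tool's x, y, z in units of 180 degrees (1.0 is 180 degrees), a list of three; "grip": the opening, from 0 (shut) to 1 (fully open). In form: {"translation": [[x, y, z], ...], "turn": [[ax, ay, az], ...], "grip": [grip, ...]}. A call has 1 to 5 rows; each row shifts and turns the commanded pose from where the row before left it, along the tool's axes as they then stand; what a row does not reach is not made up. A row lasts 1/8 s, in which the tool goes at most 62.5 mm and 10.7 degrees, less where a joint would pass 70% of its speed; a pose out of reach is approached as far as the arm can. A call with a number of a shift or a turn outside -1 to 1 is refused whole. A call with a gripper value outside its range is refused whole. The fingers move at their own pace and stop on an object; FORCE is the grip in N (left out, the last holds). Time passes only in rows, so rows that do not move let the fingers close. It gives the time, the measured TCP pose, the force, the opening and the grip force at its end, in the units of the state.
- env.get_obs(): the state, without advancing time (a new reading comes with each control period).
- env.read_camera(name): name is "scene" or "top" or "wrist"; returns a dict with "frame" (420x560x3 uint8, red, green, blue), "z_map" (420x560 float32, m along the optical axis (not along the pixel's ray), 0 where there is no reading), "K" (3x3 intrinsics, pixels), "rvec" (rotation vector, rad) and "tvec" (3), from world to camera coordinates, as OpenCV has them. Camera axes: x right, y down, z forward; pixel columns grow to the right and rows downward; lengths in m; the calibration is good to about 2 mm. A picture is of the moment at which its call begins.
- env.sign_off(): hands the job in; it is judged then, once.
The state is a dict: "time_s": time; "qpos": joint angles; "joint_velocities": joint speeds; "effort": joint torques, N m; "tool_pos": TCP position; "tool_rot": TCP orientation; "force": force on the tool from outside, world axes, zero at the start; "wrist_torque": the same for the moment, N m; "grip_width": finger opening in m; "grasp_force": force on a finger pad.
Only numpy, scipy, OpenCV 4.12 (cv2) and the standard library are available. Lean on these libraries where they do the work, as an engineer would, in place of code of your own. Each camera call takes 0.05 s, during which the arm holds its last target. There are 200 camera calls.

## Working session

There is one attempt and no reset: what is moved stays moved. The work goes in short steps, Python scripts to look and compute and a shell command to move; the robot and the scene stay as the last step left them, time stands still between calls to the robot, and variables do not carry over. Pictures are saved under pics/ and viewed, at most 14 in all, crops included, and the job is handed in when it is done.

```bash
mkdir -p pics; ls; python3 - <<'E'
from cell import env
import cv2,numpy as np
for n in ["top","scene"]:
    c=env.read_camera(n); cv2.imwrite(f"pics/{n}0.png",c["frame"][:,:,::-1])
    print(n,c["K"].tolist(),c["rvec"],c["tvec"])
    np.savez(f"{n}0.npz",**c)
o=env.get_obs();print(o,env.grip_point_offset)
E
```

```text
pics
top [[441.26857912356854, 0.0, 279.39412161500604], [0.0, 441.26857912356854, 214.0699569597295], [0.0, 0.0, 1.0]] [ 2.16020709 -2.12340567  0.19435553] [-6.89105576e-04  5.50319473e-01  9.60702624e-01]
scene [[426.6966901933737, 0.0, 280.25572626549246], [0.0, 426.6966901933737, 212.69108696274694], [0.0, 0.0, 1.0]] [ 1.16439677  2.2749805  -1.01489093] [ 0.31269564 -0.24360715  1.34829973]
{'time_s': 0.1, 'qpos': array([-65.99923478,  18.43426335,  -4.01387507,  83.1667966 ,
         1.29440365,  78.54107018,  -3.26194159]), 'joint_velocities': array([-0.04006554, -0.10757228, -0.08796111, -0.12740034, -0.01677646,
       -0.00824672, -0.08594333]), 'effort': array([-4.37469535e-04, -4.92571771e+01, -4.05971417e-01, -3.13397884e+01,
       -6.40859362e-02,  3.93627130e-02,  6.72024476e-05]), 'tool_pos': array([0.25585483, 0.59699682, 0.22158665]), 'tool_rot': array([-1.79903060e+02,  5.36670757e-03,  1.56805177e+02]), 'force': array([ 0.30906146, -0.19260932, -1.11098924]), 'wrist_torque': array([ 0.02572564, -0.02675301, -0.0426259 ]), 'grasp_force': 0.0, 'grip_width': 0.0871700541982281} 0.0187
```

View pics/top0.png

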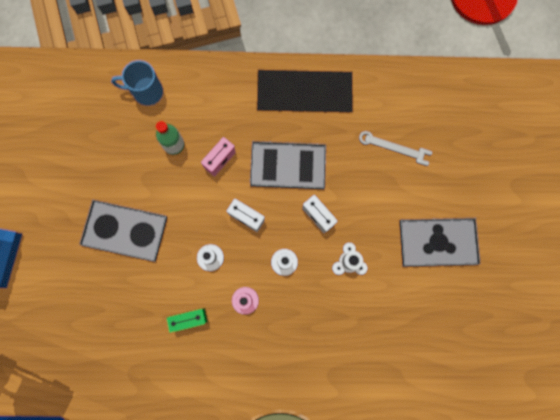

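View pics/scene0.png

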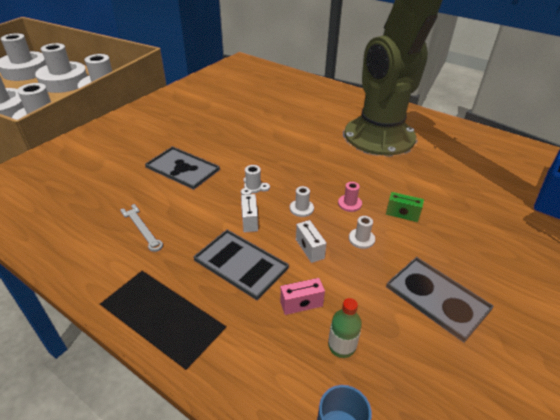

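Candidates in the top view:
- **Bushes:** bare ones at (209,257) and (285,262). The pink one at (245,300) is rejected.
- **Blocks:** bare ones at (246,214) and (320,213). The pink (218,155) and green (187,320) ones are rejected.
- **Hub:** the three-eared part at (350,261).
- **Trays:** bush (124,231), block (288,165), hub (439,242).
- **Bystanders:** bottle (170,138) and wrench (396,148).

The scene view agrees with this.

```bash
cat > h.py <<'E'
import numpy as np,cv2
def cam(c):
    R=cv2.Rodrigues(c["rvec"])[0]; return R,np.asarray(c["tvec"]).ravel(),np.asarray(c["K"])
def ray(c,uv,h):
    R,t,K=cam(c); uv=np.asarray(uv,float).reshape(-1,2)
    d=np.c_[(uv-K[:2,2])/[K[0,0],K[1,1]],np.ones(len(uv))]@R; o=-R.T@t
    return (o+d*((h-o[2])/d[:,2])[:,None])[:,:2]
def world(c):
    R,t,K=cam(c); z=c["z_map"]; v,u=np.mgrid[:z.shape[0],:z.shape[1]]
    p=np.stack([(u-K[0,2])/K[0,0]*z,(v-K[1,2])/K[1,1]*z,z],-1)
    return (p-t)@R
def rect(p):
    (cx,cy),(w,l),a=cv2.minAreaRect((p*1000).astype(np.float32))
    if w<l: w,l,a=l,w,a+90
    return np.round([cx,cy,w,l,(a+90)%180-90],1)
E
python3 - <<'E'
from h import *
c=dict(np.load("top0.npz")); W=world(c); f=c["frame"]
hsv=cv2.cvtColor(f,cv2.COLOR_RGB2HSV)
print("bench z",np.median(W[300:400,300:400,2]))
for n,(u,v),h,r in [("bushL",(209,257),.06,20),("bushR",(285,262),.06,20),("blkL",(246,214),.05,25),("blkR",(320,213),.05,25),("hub",(350,261),.06,22),("pinkbush",(245,300),.06,18),("pinkblk",(218,155),.05,22),("greenblk",(187,320),.05,24),("bottle",(170,138),.13,25)]:
    s=np.zeros(f.shape[:2],np.uint8); cv2.circle(s,(u,v),r,255,-1)
    m=((s>0)&(np.abs(W[...,2]-h)<.008)).astype(np.uint8)
    k,_=cv2.findContours(m,cv2.RETR_EXTERNAL,cv2.CHAIN_APPROX_NONE)
    k=max(k,key=cv2.contourArea).reshape(-1,2)
    print(n,rect(ray(c,k,h)),"zmed",np.median(W[...,2][m>0]).round(4),"px",k.mean(0).round())
for n,(u,v) in dict(bush=(124,231),block=(288,165),hub=(439,242)).items():
    s=np.zeros(f.shape[:2],np.uint8); cv2.rectangle(s,(u-50,v-40),(u+50,v+40),255,-1)
    rim=((s>0)&(hsv[...,1]<90)).astype(np.uint8)
    k,_=cv2.findContours(rim,cv2.RETR_EXTERNAL,cv2.CHAIN_APPROX_NONE); k=max(k,key=cv2.contourArea)
    print(n,"tray",rect(ray(c,k.reshape(-1,2),.014)))
    fill=np.zeros_like(s); cv2.drawContours(fill,[k],-1,255,-1); fill=cv2.erode(fill,np.ones((9,9)))
    b=((fill>0)&(hsv[...,2]<50)).astype(np.uint8)
    ks,_=cv2.findContours(b,cv2.RETR_EXTERNAL,cv2.CHAIN_APPROX_NONE)
    for q in ks:
        if cv2.contourArea(q)>60:
            M=cv2.moments(q); print("  outline",rect(ray(c,q.reshape(-1,2),.004)),"centroid",(ray(c,[[M['m10']/M['m00'],M['m01']/M['m00']]],.004)*1000).round(1))
E
```

```text
bench z 0.0005804924601527597
bushL [451.1 168.2  33.1  30.8 -89. ] zmed 0.0604 px [207. 256.]
bushR [443.   -5.1  30.9  30.8 -89.1] zmed 0.0607 px [285. 261.]
blkL [547.6  86.1  80.7  34.6  59.3] zmed 0.0503 px [245. 214.]
blkR [553.6 -82.7  79.9  35.5  41.6] zmed 0.0506 px [320. 213.]
hub [ 446.7 -155.7   40.2   37.5  -89.1] zmed 0.0606 px [353. 260.]
pinkbush [354.9  83.9  32.3  31.7  46.7] zmed 0.0606 px [244. 301.]
pinkblk [686.5 154.4  80.4  35.8 -38.9] zmed 0.0502 px [217. 155.]
greenblk [310.9 208.9  80.8  33.3 -75.3] zmed 0.0502 px [186. 321.]
bottle [722.1 266.9  25.   23.1  37. ] zmed 0.13 px [161. 127.]
bush tray [511.1 371.1 180.5 109.4  78.5]
  outline [503.3 330.3  47.7  47.   47.2] centroid [[504.7 333.1]]
  outline [521.3 416.4  49.6  47.4 -88.9] centroid [[520.8 416.4]]
block tray [676.1  -9.9 178.6 111.   88.6]
  outline [678.5 -54.2  67.5  23.1  -3.2] centroid [[680.7 -56.2]]
hub tray [ 496.7 -367.5  180.9  109.1  -87.3]
  outline [ 494.1 -363.1   69.9   62.6   32.8] centroid [[ 497.9 -369.2]]
```

```bash
python3 - <<'E'
import cv2
a=cv2.imread("pics/top0.png")[130:335,150:410]
cv2.imwrite("pics/crop0.png",cv2.resize(a,(760,600),interpolation=cv2.INTER_CUBIC))
E
```

```text
(no output)
```

View pics/crop0.png

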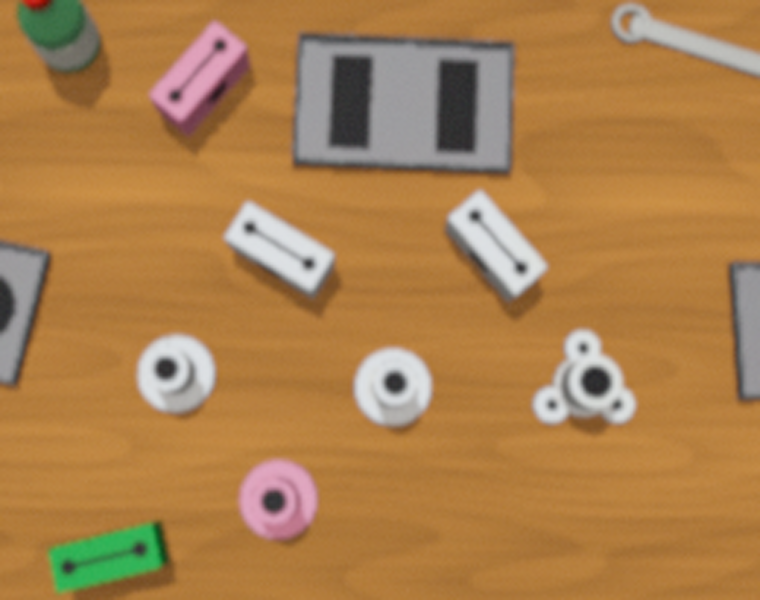

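The crop confirms the choices: bare blocks at (280,248) and (497,245), bare bushes at (175,372) and (393,386), and the hub at (592,383). The pink and green lookalikes are separate. The heights measured (0.050, 0.060) and the sizes match the description. First move: turn to yaw 90, then go above the left bush.

```bash
cat > go.py <<'E'
# python3 go.py x y z yaw(deg) : prints remaining move in tool axes and units
import sys,numpy as np
from cell import env
from scipy.spatial.transform import Rotation as Ro
o=env.get_obs(); x,y,z,yaw=map(float,sys.argv[1:5]); R=Ro.from_euler("xyz",o["tool_rot"],degrees=True)
T=Ro.from_euler("xyz",[180,0,yaw],degrees=True)
d=np.array([x,y,z])-o["tool_pos"]
print("t",round(o["time_s"],2),"pos",o["tool_pos"].round(4),"rot",o["tool_rot"].round(1),"w",round(o["grip_width"],4),"gf",round(o["grasp_force"],1),"F",o["force"].round(1),"q7",o["qpos"][6].round())
print("now-frame shift",(R.inv().apply(d)/.08).round(3),"turn",((R.inv()*T).as_rotvec()/np.pi).round(4),"target-frame shift",(T.inv().apply(d)/.08).round(3))
E
Z='{"translation":[[0,0,0],[0,0,0],[0,0,0],[0,0,0]],"turn":[[0,0,0.053],[0,0,0.053],[0,0,0.053],[0,0,0.053]],"grip":[1,1,1,1]}'
python3 -m creep '{"translation":[[0,0,0],[0,0,0],[0,0,0],[0,0,0]],"turn":[[0,0,0.053],[0,0,0.053],[0,0,0.053],[0,0,0.053]],"grip":[1,1,1,1]}'
python3 -m creep '{"translation":[[0,0,0],[0,0,0],[0,0,0],[0,0,0]],"turn":[[0,0,0.053],[0,0,0.053],[0,0,0.053],[0,0,0]],"grip":[1,1,1,1]}'
python3 go.py 0.451 0.168 0.11 90
```

```text
time_s: 0.6
tool_pos: [0.2559, 0.5972, 0.2219]
tool_rot: [-179.9, 0.0, 118.3]
force: [0.1, 0.3, -0.2]
grip_width: 0.0869
grasp_force: 0.0
time_s: 1.1
tool_pos: [0.2559, 0.5972, 0.222]
tool_rot: [-180.0, 0.1, 90.1]
force: [0.2, -0.4, 0.5]
grip_width: 0.087
grasp_force: 0.0
t 1.1 pos [0.2559 0.5972 0.222 ] rot [-1.80e+02  1.00e-01  9.01e+01] w 0.087 gf 0.0 F [ 0.2 -0.4  0.5] q7 -68.0
now-frame shift [-5.37   2.427  1.405] turn [-0.      0.0003  0.0007] target-frame shift [-5.365  2.439  1.4  ]
```

```bash
python3 -m creep '{"translation":[[-0.6,0.27,0.15],[-0.6,0.27,0.15],[-0.6,0.27,0.15],[-0.6,0.27,0.15],[-0.6,0.27,0.15]],"turn":[[0,0,0],[0,0,0],[0,0,0],[0,0,0],[0,0,0]],"grip":[1,1,1,1,1]}'
python3 -m creep '{"translation":[[-0.6,0.27,0.15],[-0.6,0.27,0.15],[-0.6,0.27,0.15],[-0.56,0.27,0.15],[0,0,0]],"turn":[[0,0,0],[0,0,0],[0,0,0],[0,0,0],[0,0,0]],"grip":[1,1,1,1,1]}'
python3 go.py 0.451 0.168 0.021 90
python3 - <<'E'
from cell import env
import cv2
cv2.imwrite("pics/w1.png",env.read_camera("wrist")["frame"][:,:,::-1])
E
```

```text
time_s: 1.72
tool_pos: [0.3647, 0.3558, 0.1622]
tool_rot: [180.0, -0.0, 90.2]
force: [1.4, 0.3, -0.3]
grip_width: 0.087
grasp_force: 0.0
time_s: 2.35
tool_pos: [0.4514, 0.1641, 0.1138]
tool_rot: [-179.9, 0.1, 89.8]
force: [-0.8, 1.1, 0.3]
grip_width: 0.0868
grasp_force: 0.0
t 2.35 pos [0.4514 0.1641 0.1138] rot [-1.799e+02  1.000e-01  8.980e+01] w 0.0868 gf 0.0 F [-0.8  1.1  0.3] q7 -22.0
now-frame shift [ 0.05  -0.005  1.159] turn [-0.0003  0.0006 -0.0013] target-frame shift [ 0.048 -0.005  1.159]
```

View pics/w1.png

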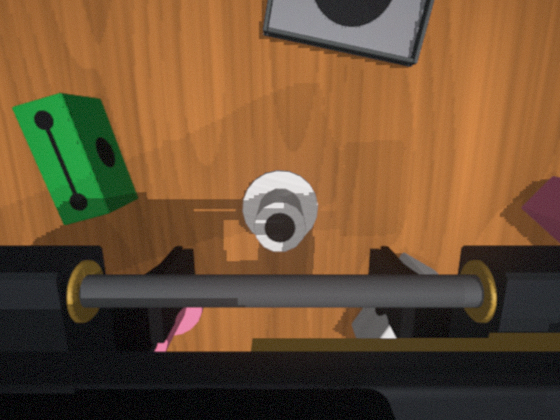

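The wrist view shows the bare bush with its bore at (280,228), between the fingers laterally. I'll cast that pixel to check its position.

```bash
python3 - <<'E'
from cell import env
from h import *
c=env.read_camera("wrist"); print(ray(c,[[280,228]],.06),ray(c,[[280,202]],.008), c["z_map"][228,280])
R,t,K=cam(c); print("cam pos",-R.T@t,"axis",R[2])
E
```

```text
[[0.44966658 0.17019185]] [[0.44949232 0.17604857]] 0.22613509
cam pos [0.45064396 0.23458558 0.27604472] axis [-7.42752157e-04 -2.51486501e-01 -9.67860521e-01]
```

Both views agree: the bush is at about (0.450, 0.1695). Descend and grip.

```bash
python3 -m creep '{"translation":[[0.07,-0.01,0.3],[0,0,0.4],[0,0,0.3],[0,0,0.15],[0,0,0]],"turn":[[0,0,0],[0,0,0],[0,0,0],[0,0,0],[0,0,0]],"grip":[1,1,1,1,1]}'
python3 -m creep '{"translation":[[0,0,0],[0,0,0],[0,0,0],[0,0,0],[0,0,0]],"turn":[[0,0,0],[0,0,0],[0,0,0],[0,0,0],[0,0,0]],"grip":[0,0,0,0,0]}' 30
python3 -m creep '{"translation":[[0,0,0],[0,0,-0.3],[0,0,-0.5],[0,0,-0.4],[0,0,0]],"turn":[[0,0,0],[0,0,0],[0,0,0],[0,0,0],[0,0,0]],"grip":[0,0,0,0,0]}'
python3 go.py 0.520 0.414 0.115 90
```

```text
time_s: 3.08
tool_pos: [0.4492, 0.1751, 0.0222]
tool_rot: [-179.9, 0.0, 90.2]
force: [0.1, 1.0, 0.5]
grip_width: 0.087
grasp_force: 0.0
time_s: 3.7
tool_pos: [0.4499, 0.1744, 0.0227]
tool_rot: [180.0, -0.0, 90.0]
force: [-0.5, 0.1, 0.4]
grip_width: 0.0451
grasp_force: 0.0
time_s: 4.32
tool_pos: [0.4515, 0.1752, 0.1207]
tool_rot: [179.8, -0.2, 90.0]
force: [1.0, -0.0, -1.7]
grip_width: 0.0333
grasp_force: 30.0
t 4.33 pos [0.4515 0.1752 0.1207] rot [179.8  -0.2  90. ] w 0.0333 gf 30.0 F [ 1.  -0.  -1.7] q7 -23.0
now-frame shift [2.984 0.857 0.084] turn [ 0.0014 -0.0009  0.0002] target-frame shift [2.985 0.856 0.072]
```

The fingers closed a little late, partly during the lift, so I'll check how the bush sits in the grip.

```bash
python3 - <<'E'
from cell import env
from h import *
c=env.read_camera("wrist"); s=env.read_camera("scene"); W=world(s)
cv2.imwrite("pics/w2.png",np.hstack([cv2.resize(c["frame"],(400,300)),cv2.resize(s["frame"][120:320,220:487],(400,300))])[:,:,::-1])
m=(np.abs(W[...,0]-.45)<.06)&(np.abs(W[...,1]-.172)<.06)&(W[...,2]>.03)&(W[...,2]<.19)
hsv=cv2.cvtColor(s["frame"],cv2.COLOR_RGB2HSV); m&=(hsv[...,1]<40)&(hsv[...,2]>110)
print(m.sum(),np.percentile(W[m],[2,50,98],axis=0).round(3), env.get_obs()["tool_pos"])
E
```

```text
230 [[0.432 0.143 0.101]
 [0.464 0.175 0.105]
 [0.479 0.197 0.108]] [0.44924427 0.17419269 0.11779287]
```

View pics/w2.png

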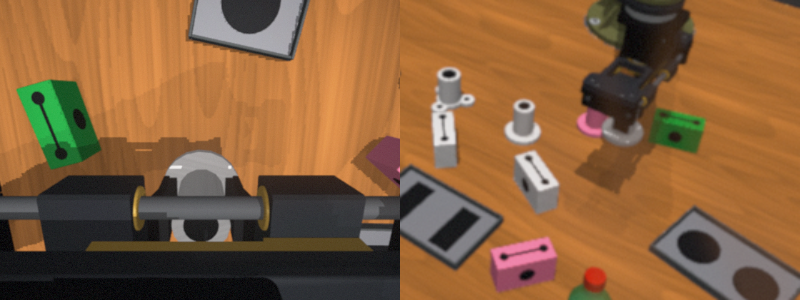

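The bush is held level. Its underside is about 21 mm below the TCP and its centre about 3–4 mm short of the TCP in y. Carry it to the far outline.

```bash
python3 -m creep '{"translation":[[0.5,0.15,0],[0.7,0.2,0],[0.7,0.2,0],[0.7,0.2,0],[0.43,0.13,0]],"turn":[[0,0,0],[0,0,0],[0,0,0],[0,0,0],[0,0,0]],"grip":[0,0,0,0,0]}'
python3 -m creep '{"translation":[[0,0,0.2],[0,0,0.4],[0,0,0.3],[0,0,0.1],[0,0,0]],"turn":[[0,0,0],[0,0,0],[0,0,0],[0,0,0],[0,0,0]],"grip":[0,0,0,0,0]}'
python3 -m creep '{"translation":[[0,0,0]],"turn":[[0,0,0]],"grip":[0]}'
python3 go.py 0.520 0.417 0.0255 90
```

```text
time_s: 5.05
tool_pos: [0.5185, 0.4195, 0.1153]
tool_rot: [-179.8, 0.1, 90.2]
force: [-1.1, -0.1, -1.9]
grip_width: 0.0332
grasp_force: 30.0
time_s: 5.68
tool_pos: [0.5196, 0.4155, 0.0373]
tool_rot: [-179.9, 0.1, 90.0]
force: [-0.7, -0.0, -1.3]
grip_width: 0.0334
grasp_force: 30.0
time_s: 5.8
tool_pos: [0.5207, 0.417, 0.0396]
tool_rot: [179.9, -0.1, 90.0]
force: [-0.0, -0.1, -1.7]
grip_width: 0.0331
grasp_force: 30.0
t 5.8 pos [0.5207 0.417  0.0396] rot [ 1.799e+02 -1.000e-01  9.000e+01] w 0.0331 gf 30.0 F [-0.  -0.1 -1.7] q7 -34.0
now-frame shift [-0.    -0.009  0.176] turn [ 0.0004 -0.0003  0.0001] target-frame shift [ 0.    -0.009  0.176]
```

```bash
python3 -m creep '{"translation":[[0,0,0.08],[0,0,0.06],[0,0,0.02],[0,0,0]],"turn":[[0,0,0],[0,0,0],[0,0,0],[0,0,0]],"grip":[0,0,0,0]}'
python3 -m creep '{"translation":[[0,0,0],[0,0,0],[0,0,0],[0,0,0],[0,0,0]],"turn":[[0,0,0],[0,0,0],[0,0,0],[0,0,0],[0,0,0]],"grip":[0.75,0.75,0.75,0.75,0.75]}'
python3 -m creep '{"translation":[[0,0,-0.2],[0,0,-0.5],[0,0,-0.5],[0,0,0],[0,0,0]],"turn":[[0,0,0],[0,0,0],[0,0,0],[0,0,0],[0,0,0]],"grip":[1,1,1,1,1]}'
python3 go.py 0.4425 -0.0045 0.115 90
```

```text
time_s: 6.3
tool_pos: [0.5203, 0.4169, 0.0269]
tool_rot: [180.0, -0.0, 90.0]
force: [-2.4, -1.7, 6.2]
grip_width: 0.0334
grasp_force: 30.0
time_s: 6.92
tool_pos: [0.5201, 0.4168, 0.0257]
tool_rot: [180.0, -0.0, 90.0]
force: [0.4, -0.3, 0.1]
grip_width: 0.0647
grasp_force: 0.0
time_s: 7.55
tool_pos: [0.52, 0.4168, 0.1222]
tool_rot: [180.0, -0.0, 90.0]
force: [-0.5, -0.1, -0.4]
grip_width: 0.087
grasp_force: 0.0
t 7.55 pos [0.52   0.4168 0.1222] rot [180.  -0.  90.] w 0.087 gf 0.0 F [-0.5 -0.1 -0.4] q7 -35.0
now-frame shift [-5.266 -0.972  0.088] turn [ 0.0001 -0.0002  0.0002] target-frame shift [-5.266 -0.969  0.091]
```

```bash
python3 -m creep '{"translation":[[-0.65,-0.12,0],[-0.65,-0.12,0],[-0.65,-0.12,0],[-0.65,-0.12,0],[-0.65,-0.12,0]],"turn":[[0,0,0],[0,0,0],[0,0,0],[0,0,0],[0,0,0]],"grip":[1,1,1,1,1]}'
python3 -m creep '{"translation":[[-0.65,-0.12,0],[-0.65,-0.12,0],[-0.65,-0.12,0],[0,0,0],[0,0,0]],"turn":[[0,0,0],[0,0,0],[0,0,0],[0,0,0],[0,0,0]],"grip":[1,1,1,1,1]}'
python3 - <<'E'
from cell import env
from h import *
c=env.read_camera("wrist"); W=world(c)
m=((np.abs(W[...,2]-.0605)<.004)&(np.abs(W[...,0]-.4425)<.03)&(np.abs(W[...,1])<.035)).astype(np.uint8)
k=max(cv2.findContours(m,0,1)[0],key=cv2.contourArea); print(rect(ray(c,k.reshape(-1,2),.06)))
E
python3 go.py 0.4425 -0.0035 0.022 90
```

```text
time_s: 8.18
tool_pos: [0.4708, 0.1547, 0.1206]
tool_rot: [-179.9, 0.1, 90.0]
force: [1.6, -0.2, 0.4]
grip_width: 0.0868
grasp_force: 0.0
time_s: 8.8
tool_pos: [0.443, 0.0013, 0.1212]
tool_rot: [-179.9, -0.0, 90.0]
force: [-0.3, 0.2, -0.1]
grip_width: 0.0867
grasp_force: 0.0
[442.4  -4.2  33.9  32.5  90. ]
t 8.85 pos [0.4432 0.0018 0.1213] rot [-179.9    0.    90.1] w 0.0871 gf 0.0 F [0.1 0.2 0.2] q7 -5.0
now-frame shift [-0.066 -0.008  1.241] turn [-0.0003  0.      0.0006] target-frame shift [-0.066 -0.009  1.241]
```

Wrist and top views agree on (0.4425, -0.004). Grasp, then lift once the fingers are fully closed.

```bash
python3 -m creep '{"translation":[[-0.07,-0.01,0.3],[0,0,0.4],[0,0,0.4],[0,0,0.14],[0,0,0]],"turn":[[0,0,0],[0,0,0],[0,0,0],[0,0,0],[0,0,0]],"grip":[1,1,1,1,1]}'
python3 -m creep '{"translation":[[0,0,0],[0,0,0],[0,0,0],[0,0,0],[0,0,0]],"turn":[[0,0,0],[0,0,0],[0,0,0],[0,0,0],[0,0,0]],"grip":[0,0,0,0,0]}' 30
python3 -m creep '{"translation":[[0,0,0],[0,0,0],[0,0,0]],"turn":[[0,0,0],[0,0,0],[0,0,0]],"grip":[0,0,0]}'
python3 go.py 0.4425 -0.0035 0.022 90
python3 -m creep '{"translation":[[0,0,-0.3],[0,0,-0.5],[0,0,-0.4],[0,0,0],[0,0,0]],"turn":[[0,0,0],[0,0,0],[0,0,0],[0,0,0],[0,0,0]],"grip":[0,0,0,0,0]}'
python3 go.py 0.502 0.328 0.115 90
```

```text
time_s: 9.48
tool_pos: [0.4424, -0.0042, 0.0221]
tool_rot: [-179.9, 0.0, 90.1]
force: [0.8, 0.5, -0.9]
grip_width: 0.0868
grasp_force: 0.0
time_s: 10.1
tool_pos: [0.4428, -0.0048, 0.0227]
tool_rot: [180.0, -0.0, 90.0]
force: [0.1, -0.7, -0.6]
grip_width: 0.0447
grasp_force: 0.0
time_s: 10.48
tool_pos: [0.4427, -0.0048, 0.0226]
tool_rot: [180.0, -0.0, 90.0]
force: [0.1, -0.4, 0.5]
grip_width: 0.0336
grasp_force: 30.0
t 10.47 pos [ 0.4427 -0.0048  0.0226] rot [180.  -0.  90.] w 0.0336 gf 30.0 F [ 0.1 -0.4  0.5] q7 1.0
now-frame shift [ 0.016 -0.003  0.007] turn [ 0.     -0.      0.0001] target-frame shift [ 0.016 -0.003  0.007]
time_s: 11.1
tool_pos: [0.4418, -0.0048, 0.1175]
tool_rot: [-179.9, 0.0, 90.0]
force: [-0.2, -0.4, -2.2]
grip_width: 0.0334
grasp_force: 30.0
t 11.1 pos [ 0.4418 -0.0048  0.1175] rot [-179.9    0.    90. ] w 0.0334 gf 30.0 F [-0.2 -0.4 -2.2] q7 -5.0
now-frame shift [4.16  0.755 0.029] turn [-0.0005  0.      0.0002] target-frame shift [4.16  0.752 0.031]
```

```bash
python3 -m creep '{"translation":[[0.5,0.09,0],[0.7,0.13,0],[0.7,0.13,0],[0.7,0.13,0],[0.7,0.13,0]],"turn":[[0,0,0],[0,0,0],[0,0,0],[0,0,0],[0,0,0]],"grip":[0,0,0,0,0]}'
python3 -m creep '{"translation":[[0.6,0.1,0],[0.26,0.04,0],[0,0,0],[0,0,0],[0,0,0]],"turn":[[0,0,0],[0,0,0],[0,0,0],[0,0,0],[0,0,0]],"grip":[0,0,0,0,0]}'
python3 go.py 0.502 0.328 0.0266 90
```

```text
time_s: 11.72
tool_pos: [0.4905, 0.2602, 0.1162]
tool_rot: [-179.8, 0.1, 90.0]
force: [0.2, -0.3, -1.0]
grip_width: 0.0334
grasp_force: 30.0
time_s: 12.35
tool_pos: [0.5029, 0.3257, 0.1186]
tool_rot: [-180.0, 0.0, 89.9]
force: [-0.1, 0.0, -1.6]
grip_width: 0.0332
grasp_force: 30.0
t 12.35 pos [0.5029 0.3257 0.1186] rot [-180.     0.    89.9] w 0.0332 gf 30.0 F [-0.1  0.  -1.6] q7 -31.0
now-frame shift [ 0.029 -0.012  1.15 ] turn [-0.0001  0.0002 -0.0008] target-frame shift [ 0.029 -0.012  1.15 ]
```

```bash
python3 -m creep '{"translation":[[0.03,-0.01,0.3],[0,0,0.4],[0,0,0.3],[0,0,0.08],[0,0,0.05]],"turn":[[0,0,0],[0,0,0],[0,0,0],[0,0,0],[0,0,0]],"grip":[0,0,0,0,0]}'
python3 -m creep '{"translation":[[0,0,0],[0,0,0]],"turn":[[0,0,0],[0,0,0]],"grip":[0,0]}'
python3 -m creep '{"translation":[[0,0,0],[0,0,0],[0,0,0],[0,0,0],[0,0,0]],"turn":[[0,0,0],[0,0,0],[0,0,0],[0,0,0],[0,0,0]],"grip":[0.75,0.75,0.75,0.75,0.75]}'
python3 -m creep '{"translation":[[0,0,-0.2],[0,0,-0.5],[0,0,-0.5],[0,0,0],[0,0,0]],"turn":[[0,0,0],[0,0,0],[0,0,0],[0,0,0],[0,0,0]],"grip":[1,1,1,1,1]}'
python3 - <<'E'
from cell import env
from h import *
c=env.read_camera("wrist"); cv2.imwrite("pics/w3.png",c["frame"][:,:,::-1])
W=world(c)
for x,y in((.502,.328),(.52,.414)):
    m=((np.abs(W[...,2]-.064)<.005)&(np.hypot(W[...,0]-x,W[...,1]-y)<.035)).astype(np.uint8)
    k=max(cv2.findContours(m,0,1)[0],key=cv2.contourArea); print(rect(ray(c,k.reshape(-1,2),.064)),np.median(W[...,2][m>0]))
E
python3 go.py 0.5475 0.087 0.12 59.3
```

```text
time_s: 12.98
tool_pos: [0.5024, 0.3301, 0.0288]
tool_rot: [179.9, -0.0, 90.0]
force: [-0.4, 0.1, -1.1]
grip_width: 0.0334
grasp_force: 30.0
time_s: 13.22
tool_pos: [0.5024, 0.3308, 0.0292]
tool_rot: [179.9, -0.1, 90.0]
force: [-0.1, -0.3, -0.8]
grip_width: 0.0331
grasp_force: 30.0
time_s: 13.85
tool_pos: [0.5018, 0.3304, 0.0282]
tool_rot: [180.0, -0.0, 90.0]
force: [-0.2, -0.8, -0.7]
grip_width: 0.0647
grasp_force: 0.0
time_s: 14.48
tool_pos: [0.5017, 0.3304, 0.1246]
tool_rot: [180.0, -0.0, 90.0]
force: [-0.8, 0.5, -0.1]
grip_width: 0.0866
grasp_force: 0.0
[502.2 331.7  34.   32.8  90. ] 0.0637378712703266
[519.9 410.5  33.6  32.   -0. ] 0.0637784398034318
t 14.53 pos [0.5012 0.3301 0.1237] rot [-179.9    0.    90. ] w 0.0868 gf 0.0 F [-1.  -0.6  0.6] q7 -31.0
now-frame shift [-3.039  0.577  0.048] turn [-0.0002  0.0003  0.1707] target-frame shift [-2.317  2.049  0.047]
```

View pics/w3.png

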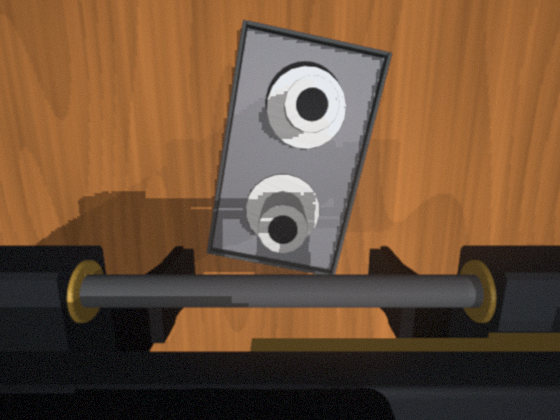

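Both bushes stand in the tray, bores at (312,104) and (282,229), each within about 4 mm of its outline. Next is the left block.

```bash
python3 -m creep '{"translation":[[0,0,0],[0,0,0],[0,0,0],[-0.3,0.25,0],[-0.5,0.45,0]],"turn":[[0,0,0.057],[0,0,0.057],[0,0,0.057],[0,0,0],[0,0,0]],"grip":[1,1,1,1,1]}'
python3 -m creep '{"translation":[[-0.5,0.45,0],[-0.5,0.45,0],[-0.5,0.44,0],[0,0,0],[0,0,0]],"turn":[[0,0,0],[0,0,0],[0,0,0],[0,0,0],[0,0,0]],"grip":[1,1,1,1,1]}'
python3 - <<'E'
from cell import env
from h import *
c=env.read_camera("wrist"); W=world(c)
m=((np.abs(W[...,2]-.0505)<.004)&(np.hypot(W[...,0]-.5475,W[...,1]-.087)<.06)).astype(np.uint8)
k=max(cv2.findContours(m,0,1)[0],key=cv2.contourArea); print(rect(ray(c,k.reshape(-1,2),.05)))
E
python3 go.py 0.5475 0.087 0.0185 59.3
```

```text
time_s: 15.15
tool_pos: [0.5157, 0.2478, 0.1226]
tool_rot: [-179.9, 0.1, 59.5]
force: [1.1, -1.1, 1.0]
grip_width: 0.087
grasp_force: 0.0
time_s: 15.78
tool_pos: [0.5471, 0.0892, 0.1232]
tool_rot: [-179.9, 0.0, 59.2]
force: [-0.2, 1.6, 0.0]
grip_width: 0.0875
grasp_force: 0.0
[548.9  88.6  74.4  33.7  59.3]
t 15.82 pos [0.5472 0.0902 0.1233] rot [-179.9    0.    59.3] w 0.0872 gf 0.0 F [-0.1  0.5  0.2] q7 -37.0
now-frame shift [-0.031  0.026  1.31 ] turn [-0.0005  0.0002  0.0002] target-frame shift [-0.032  0.024  1.31 ]
```

```bash
python3 -m creep '{"translation":[[-0.03,0.02,0.3],[0,0,0.4],[0,0,0.4],[0,0,0.2],[0,0,0]],"turn":[[0,0,0],[0,0,0],[0,0,0],[0,0,0],[0,0,0]],"grip":[1,1,1,1,1]}'
python3 -m creep '{"translation":[[0,0,0],[0,0,0],[0,0,0],[0,0,0],[0,0,0]],"turn":[[0,0,0],[0,0,0],[0,0,0],[0,0,0],[0,0,0]],"grip":[0,0,0,0,0]}' 40
python3 -m creep '{"translation":[[0,0,0],[0,0,0],[0,0,0]],"turn":[[0,0,0],[0,0,0],[0,0,0]],"grip":[0,0,0]}'
python3 go.py 0.5475 0.087 0.0185 59.3
python3 -m creep '{"translation":[[0,0,-0.3],[0,0,-0.5],[0,0,-0.4],[0,0,0],[0,0,0]],"turn":[[0,0,0],[0,0,0],[0,0,0],[0,0,0],[0,0,0]],"grip":[0,0,0,0,0]}'
python3 go.py 0.677 0.034 0.115 -1.4
```

```text
time_s: 16.45
tool_pos: [0.547, 0.0868, 0.0191]
tool_rot: [-179.9, 0.1, 59.3]
force: [-0.1, 0.3, 0.2]
grip_width: 0.0872
grasp_force: 0.0
time_s: 17.08
tool_pos: [0.5481, 0.086, 0.0203]
tool_rot: [180.0, -0.0, 59.2]
force: [-0.2, 0.4, 0.2]
grip_width: 0.0452
grasp_force: 0.0
time_s: 17.45
tool_pos: [0.5479, 0.0861, 0.0202]
tool_rot: [-180.0, 0.0, 59.3]
force: [-1.4, 0.0, 1.4]
grip_width: 0.0337
grasp_force: 40.0
t 17.45 pos [0.5479 0.0861 0.0202] rot [-180.     0.    59.3] w 0.0337 gf 40.0 F [-1.4  0.   1.4] q7 -32.0
now-frame shift [ 0.007 -0.01   0.021] turn [-0.0001  0.     -0.0003] target-frame shift [ 0.007 -0.01   0.021]
time_s: 18.08
tool_pos: [0.5467, 0.0858, 0.1143]
tool_rot: [-179.9, 0.1, 59.3]
force: [0.1, 0.5, -4.0]
grip_width: 0.0337
grasp_force: 40.0
t 18.07 pos [0.5467 0.0858 0.1143] rot [-1.799e+02  1.000e-01  5.930e+01] w 0.0337 gf 40.0 F [ 0.1  0.5 -4. ] q7 -36.0
now-frame shift [ 0.276  1.73  -0.013] turn [-2.00e-04  9.00e-04  3.37e-01] target-frame shift [ 1.644  0.607 -0.009]
```

```bash
python3 -m creep '{"translation":[[0,0,0],[0,0,0],[0,0,0],[0,0,0],[0,0,0]],"turn":[[0,0,0.056],[0,0,0.056],[0,0,0.056],[0,0,0.056],[0,0,0.056]],"grip":[0,0,0,0,0]}'
python3 -m creep '{"translation":[[0,0,0],[0.4,0.15,0],[0.6,0.23,0],[0.64,0.23,0],[0,0,0]],"turn":[[0,0,0.056],[0,0,0],[0,0,0],[0,0,0],[0,0,0]],"grip":[0,0,0,0,0]}'
python3 -m creep '{"translation":[[0,0,0],[0,0,0]],"turn":[[0,0,0],[0,0,0]],"grip":[0,0]}'
python3 go.py 0.677 0.034 0.025 -1.4
```

```text
time_s: 18.7
tool_pos: [0.5465, 0.0856, 0.1137]
tool_rot: [179.9, 0.2, 8.5]
force: [-0.2, 0.1, -3.9]
grip_width: 0.0336
grasp_force: 40.0
time_s: 19.32
tool_pos: [0.6791, 0.0305, 0.1117]
tool_rot: [179.7, 0.2, -1.4]
force: [-1.6, -0.5, -3.5]
grip_width: 0.0337
grasp_force: 40.0
time_s: 19.58
tool_pos: [0.6769, 0.0354, 0.1152]
tool_rot: [-179.9, 0.1, -1.2]
force: [0.0, 0.6, -4.9]
grip_width: 0.0335
grasp_force: 40.0
t 19.57 pos [0.6769 0.0354 0.1152] rot [-1.799e+02  1.000e-01 -1.200e+00] w 0.0335 gf 40.0 F [ 0.   0.6 -4.9] q7 -83.0
now-frame shift [0.004 0.018 1.128] turn [-0.0003  0.0006  0.0012] target-frame shift [0.002 0.017 1.128]
```

```bash
python3 -m creep '{"translation":[[0,0.01,0.3],[0,0,0.4],[0,0,0.3],[0,0,0.1],[0,0,0.03]],"turn":[[0,0,0],[0,0,0],[0,0,0],[0,0,0],[0,0,0]],"grip":[0,0,0,0,0]}'
python3 -m creep '{"translation":[[0,0,0],[0,0,0]],"turn":[[0,0,0],[0,0,0]],"grip":[0,0]}'
python3 -m creep '{"translation":[[0,0,0],[0,0,0],[0,0,0],[0,0,0],[0,0,0]],"turn":[[0,0,0],[0,0,0],[0,0,0],[0,0,0],[0,0,0]],"grip":[0.75,0.75,0.75,0.75,0.75]}'
python3 -m creep '{"translation":[[0,0,-0.2],[0,0,-0.5],[0,0,-0.5],[0,0,0],[0,0,0]],"turn":[[0,0,0],[0,0,0],[0,0,0],[0,0,0],[0,0,0]],"grip":[1,1,1,1,1]}'
python3 go.py 0.5535 -0.082 0.12 41.6
```

```text
time_s: 20.2
tool_pos: [0.6781, 0.0341, 0.0262]
tool_rot: [-180.0, -0.0, -1.2]
force: [1.0, 0.1, -3.9]
grip_width: 0.0338
grasp_force: 40.0
time_s: 20.45
tool_pos: [0.679, 0.0336, 0.027]
tool_rot: [-180.0, -0.1, -1.2]
force: [0.1, 0.6, -3.8]
grip_width: 0.0338
grasp_force: 40.0
time_s: 21.08
tool_pos: [0.6782, 0.0335, 0.0258]
tool_rot: [-180.0, -0.0, -1.2]
force: [0.1, 0.4, 0.5]
grip_width: 0.0643
grasp_force: 0.0
time_s: 21.7
tool_pos: [0.6781, 0.0336, 0.1222]
tool_rot: [-180.0, -0.0, -1.2]
force: [-0.9, 0.2, -0.2]
grip_width: 0.0868
grasp_force: 0.0
t 21.7 pos [0.6781 0.0336 0.1222] rot [-180.    -0.    -1.2] w 0.0868 gf 0.0 F [-0.9  0.2 -0.2] q7 -83.0
now-frame shift [-1.526  1.479  0.026] turn [-1.00e-04 -2.00e-04 -2.38e-01] target-frame shift [-2.124  0.047  0.027]
```

```bash
python3 -m creep '{"translation":[[0,0,0],[0,0,0],[0,0,0],[0,0,0],[0,0,0]],"turn":[[0,0,-0.048],[0,0,-0.048],[0,0,-0.048],[0,0,-0.047],[0,0,-0.047]],"grip":[1,1,1,1,1]}'
python3 -m creep '{"translation":[[-0.5,0.01,0],[-0.6,0.01,0],[-0.6,0.02,0],[-0.42,0.01,0],[0,0,0]],"turn":[[0,0,0],[0,0,0],[0,0,0],[0,0,0],[0,0,0]],"grip":[1,1,1,1,1]}'
python3 -m creep '{"translation":[[0,0,0],[0,0,0]],"turn":[[0,0,0],[0,0,0]],"grip":[1,1]}'
python3 - <<'E'
from cell import env
from h import *
c=env.read_camera("wrist"); W=world(c)
m=((np.abs(W[...,2]-.0505)<.004)&(np.hypot(W[...,0]-.5535,W[...,1]+.082)<.06)).astype(np.uint8)
k=max(cv2.findContours(m,0,1)[0],key=cv2.contourArea); print(rect(ray(c,k.reshape(-1,2),.05)))
E
python3 go.py 0.5535 -0.082 0.020 41.6
```

```text
time_s: 22.32
tool_pos: [0.6771, 0.0336, 0.1201]
tool_rot: [-179.9, 0.1, 41.9]
force: [0.4, -0.4, 0.3]
grip_width: 0.0871
grasp_force: 0.0
time_s: 22.95
tool_pos: [0.5513, -0.0845, 0.1208]
tool_rot: [-179.9, 0.1, 41.4]
force: [0.3, 0.6, 0.4]
grip_width: 0.0871
grasp_force: 0.0
time_s: 23.2
tool_pos: [0.5546, -0.0808, 0.1213]
tool_rot: [-180.0, 0.0, 41.7]
force: [0.1, -0.1, 0.2]
grip_width: 0.087
grasp_force: 0.0
[556.2 -81.5  73.2  33.7  41.4]
t 23.25 pos [ 0.5545 -0.081   0.1214] rot [-180.     0.    41.7] w 0.087 gf 0.0 F [-0.9  0.3 -0.4] q7 -36.0
now-frame shift [-0.017  0.002  1.267] turn [-0.0001  0.0002  0.0006] target-frame shift [-1.800e-02  1.000e-03  1.267e+00]
```

```bash
python3 -m creep '{"translation":[[-0.03,0.02,0.3],[0,0,0.4],[0,0,0.4],[0,0,0.17],[0,0,0]],"turn":[[0,0,0],[0,0,0],[0,0,0],[0,0,0],[0,0,0]],"grip":[1,1,1,1,1]}'
python3 -m creep '{"translation":[[0,0,0],[0,0,0],[0,0,0],[0,0,0],[0,0,0]],"turn":[[0,0,0],[0,0,0],[0,0,0],[0,0,0],[0,0,0]],"grip":[0,0,0,0,0]}' 40
python3 -m creep '{"translation":[[0,0,0],[0,0,0],[0,0,0]],"turn":[[0,0,0],[0,0,0],[0,0,0]],"grip":[0,0,0]}'
python3 -m creep '{"translation":[[0,0,-0.3],[0,0,-0.5],[0,0,-0.4],[0,0,0],[0,0,0]],"turn":[[0,0,0],[0,0,0],[0,0,0],[0,0,0],[0,0,0]],"grip":[0,0,0,0,0]}'
python3 -m creep '{"translation":[[0,0,0],[0,0,0],[0,0,0],[0,0,0],[0,0,0]],"turn":[[0,0,0.048],[0,0,0.048],[0,0,0.048],[0,0,0.048],[0,0,0.047]],"grip":[0,0,0,0,0]}'
python3 go.py 0.675 -0.054 0.115 -1.4
```

```text
time_s: 23.88
tool_pos: [0.5529, -0.0846, 0.0195]
tool_rot: [-179.9, 0.1, 41.6]
force: [0.5, -1.1, 0.3]
grip_width: 0.0872
grasp_force: 0.0
time_s: 24.5
tool_pos: [0.5533, -0.0848, 0.0203]
tool_rot: [180.0, -0.0, 41.6]
force: [-0.8, 0.1, 0.2]
grip_width: 0.0449
grasp_force: 0.0
time_s: 24.88
tool_pos: [0.5531, -0.0848, 0.0202]
tool_rot: [-180.0, 0.0, 41.6]
force: [-1.2, 0.9, 1.7]
grip_width: 0.0342
grasp_force: 40.0
time_s: 25.5
tool_pos: [0.5522, -0.0846, 0.1147]
tool_rot: [-179.9, 0.1, 41.6]
force: [-0.7, 0.6, -3.2]
grip_width: 0.0339
grasp_force: 40.0
time_s: 26.12
tool_pos: [0.5518, -0.0847, 0.1139]
tool_rot: [180.0, 0.2, -1.7]
force: [-0.5, -0.3, -2.6]
grip_width: 0.0335
grasp_force: 40.0
t 26.12 pos [ 0.5518 -0.0847  0.1139] rot [180.    0.2  -1.7] w 0.0335 gf 40.0 F [-0.5 -0.3 -2.6] q7 -77.0
now-frame shift [ 1.528 -0.43  -0.019] turn [ 0.0002  0.0012 -0.0016] target-frame shift [ 1.53  -0.422 -0.013]
```

```bash
python3 -m creep '{"translation":[[0.4,-0.1,0],[0.6,-0.17,0],[0.53,-0.16,0],[0,0,0],[0,0,0]],"turn":[[0,0,0],[0,0,0],[0,0,0],[0,0,0],[0,0,0]],"grip":[0,0,0,0,0]}'
python3 -m creep '{"translation":[[0,0,0],[0,0,0]],"turn":[[0,0,0],[0,0,0]],"grip":[0,0]}'
python3 go.py 0.675 -0.054 0.025 -1.4
```

```text
time_s: 26.75
tool_pos: [0.6747, -0.0542, 0.1137]
tool_rot: [179.9, 0.3, -1.4]
force: [-0.9, -0.1, -2.1]
grip_width: 0.0339
grasp_force: 40.0
time_s: 27.0
tool_pos: [0.6758, -0.0539, 0.1164]
tool_rot: [-180.0, -0.0, -1.5]
force: [-0.1, 0.3, -2.8]
grip_width: 0.0337
grasp_force: 40.0
t 27.0 pos [ 0.6758 -0.0539  0.1164] rot [-180.    -0.    -1.5] w 0.0337 gf 40.0 F [-0.1  0.3 -2.8] q7 -76.0
now-frame shift [-0.01   0.002  1.142] turn [-0.0002 -0.     -0.0004] target-frame shift [-1.000e-02  1.000e-03  1.142e+00]
```

```bash
python3 -m creep '{"translation":[[-0.01,0,0.3],[0,0,0.4],[0,0,0.3],[0,0,0.1],[0,0,0.04]],"turn":[[0,0,0],[0,0,0],[0,0,0],[0,0,0],[0,0,0]],"grip":[0,0,0,0,0]}'
python3 -m creep '{"translation":[[0,0,0],[0,0,0]],"turn":[[0,0,0],[0,0,0]],"grip":[0,0]}'
python3 -m creep '{"translation":[[0,0,0],[0,0,0],[0,0,0],[0,0,0],[0,0,0]],"turn":[[0,0,0],[0,0,0],[0,0,0],[0,0,0],[0,0,0]],"grip":[0.7,0.7,0.7,0.7,0.7]}'
python3 -m creep '{"translation":[[0,0,-0.2],[0,0,-0.5],[0,0,-0.5],[0,0,0],[0,0,0]],"turn":[[0,0,0],[0,0,0],[0,0,0],[0,0,0],[0,0,0]],"grip":[0.7,0.7,1,1,1]}'
python3 go.py 0.446 -0.155 0.12 90
```

```text
time_s: 27.62
tool_pos: [0.6758, -0.0536, 0.0254]
tool_rot: [-180.0, -0.0, -1.4]
force: [0.8, 0.1, -2.7]
grip_width: 0.0337
grasp_force: 40.0
time_s: 27.88
tool_pos: [0.6765, -0.0536, 0.0262]
tool_rot: [-180.0, -0.1, -1.4]
force: [0.4, -0.5, -2.4]
grip_width: 0.0337
grasp_force: 40.0
time_s: 28.5
tool_pos: [0.6757, -0.0535, 0.025]
tool_rot: [-180.0, -0.0, -1.4]
force: [-1.4, 0.0, 1.0]
grip_width: 0.0606
grasp_force: 0.0
time_s: 29.12
tool_pos: [0.6756, -0.0534, 0.1214]
tool_rot: [-180.0, -0.0, -1.4]
force: [-0.9, -0.0, -0.9]
grip_width: 0.082
grasp_force: 0.0
t 29.12 pos [ 0.6756 -0.0534  0.1214] rot [-180.    -0.    -1.4] w 0.082 gf 0.0 F [-0.9 -0.  -0.9] q7 -76.0
now-frame shift [-2.838  1.341  0.016] turn [-0.000e+00 -2.000e-04 -5.078e-01] target-frame shift [-1.271 -2.87   0.017]
```

Keep this yaw for the hub, since it is round at the boss.

```bash
python3 -m creep '{"translation":[[-0.5,0.24,0],[-0.6,0.28,0],[-0.6,0.28,0],[-0.6,0.28,0],[-0.54,0.26,0]],"turn":[[0,0,0],[0,0,0],[0,0,0],[0,0,0],[0,0,0]],"grip":[1,1,1,1,1]}'
python3 -m creep '{"translation":[[0,0,0],[0,0,0],[0,0,0]],"turn":[[0,0,0],[0,0,0],[0,0,0]],"grip":[1,1,1]}'
python3 - <<'E'
from cell import env
from h import *
c=env.read_camera("wrist"); W=world(c)
m=((np.abs(W[...,2]-.0605)<.004)&(np.hypot(W[...,0]-.446,W[...,1]+.155)<.04)).astype(np.uint8)
k=max(cv2.findContours(m,0,1)[0],key=cv2.contourArea); print(rect(ray(c,k.reshape(-1,2),.06)))
E
python3 go.py 0.446 -0.155 0.023 -1.4
```

```text
time_s: 29.75
tool_pos: [0.4432, -0.1554, 0.1197]
tool_rot: [-180.0, 0.1, -1.4]
force: [-0.4, -1.2, 0.3]
grip_width: 0.0871
grasp_force: 0.0
time_s: 30.12
tool_pos: [0.4466, -0.1545, 0.1208]
tool_rot: [179.9, 0.0, -1.3]
force: [0.2, 0.4, -0.4]
grip_width: 0.0871
grasp_force: 0.0
[ 446.6 -157.5   39.1   38.3   -1.4]
t 30.18 pos [ 0.4466 -0.1546  0.1208] rot [179.9   0.   -1.3] w 0.0872 gf 0.0 F [-0.2  0.4 -0.2] q7 -75.0
now-frame shift [-0.007  0.004  1.222] turn [0.0004 0.0002 0.0004] target-frame shift [-0.008  0.006  1.222]
```

```bash
python3 -m creep '{"translation":[[0,0.03,0.3],[0,0,0.4],[0,0,0.4],[0,0,0.12],[0,0,0]],"turn":[[0,0,0],[0,0,0],[0,0,0],[0,0,0],[0,0,0]],"grip":[1,1,1,1,1]}'
python3 -m creep '{"translation":[[0,0,0],[0,0,0],[0,0,0],[0,0,0],[0,0,0]],"turn":[[0,0,0],[0,0,0],[0,0,0],[0,0,0],[0,0,0]],"grip":[0,0,0,0,0]}' 35
python3 -m creep '{"translation":[[0,0,0],[0,0,0],[0,0,0]],"turn":[[0,0,0],[0,0,0],[0,0,0]],"grip":[0,0,0]}'
python3 -m creep '{"translation":[[0,0,-0.3],[0,0,-0.5],[0,0,-0.4],[0,0,0],[0,0,0]],"turn":[[0,0,0],[0,0,0],[0,0,0],[0,0,0],[0,0,0]],"grip":[0,0,0,0,0]}'
python3 go.py 0.4967 -0.3675 0.115 -1.4
```

```text
time_s: 30.8
tool_pos: [0.4459, -0.1576, 0.0232]
tool_rot: [179.9, 0.1, -1.4]
force: [-0.9, -0.3, -0.8]
grip_width: 0.087
grasp_force: 0.0
time_s: 31.42
tool_pos: [0.4459, -0.1574, 0.0235]
tool_rot: [-180.0, -0.0, -1.4]
force: [0.2, 0.7, -0.9]
grip_width: 0.0448
grasp_force: 0.0
time_s: 31.8
tool_pos: [0.4459, -0.1573, 0.0234]
tool_rot: [-180.0, 0.0, -1.4]
force: [-0.7, 1.1, 2.0]
grip_width: 0.0391
grasp_force: 35.0
time_s: 32.42
tool_pos: [0.4449, -0.1571, 0.1182]
tool_rot: [-180.0, 0.1, -1.4]
force: [-0.5, 0.2, -3.1]
grip_width: 0.0395
grasp_force: 35.0
t 32.42 pos [ 0.4449 -0.1571  0.1182] rot [-1.8e+02  1.0e-01 -1.4e+00] w 0.0395 gf 35.0 F [-0.5  0.2 -3.1] q7 -74.0
now-frame shift [0.711 2.614 0.038] turn [-0.0001  0.0005 -0.    ] target-frame shift [0.711 2.614 0.04 ]
```

```bash
python3 -m creep '{"translation":[[0.12,0.45,0],[0.15,0.6,0],[0.16,0.6,0],[0.16,0.6,0],[0.1,0.36,0]],"turn":[[0,0,0],[0,0,0],[0,0,0],[0,0,0],[0,0,0]],"grip":[0,0,0,0,0]}'
python3 -m creep '{"translation":[[0,0,0],[0,0,0],[0,0,0]],"turn":[[0,0,0],[0,0,0],[0,0,0]],"grip":[0,0,0]}'
python3 go.py 0.4967 -0.3675 0.028 -1.4
```

```text
time_s: 33.05
tool_pos: [0.4944, -0.3698, 0.1167]
tool_rot: [180.0, 0.3, -1.5]
force: [0.3, 0.5, -1.7]
grip_width: 0.0387
grasp_force: 35.0
time_s: 33.42
tool_pos: [0.4959, -0.3658, 0.1186]
tool_rot: [-179.9, 0.0, -1.3]
force: [0.2, -0.3, -1.7]
grip_width: 0.0394
grasp_force: 35.0
t 33.42 pos [ 0.4959 -0.3658  0.1186] rot [-179.9    0.    -1.3] w 0.0394 gf 35.0 F [ 0.2 -0.3 -1.7] q7 -41.0
now-frame shift [0.011 0.023 1.132] turn [-0.0005  0.0002  0.0004] target-frame shift [0.01  0.021 1.132]
```

```bash
python3 -m creep '{"translation":[[0.01,0.02,0.3],[0,0,0.4],[0,0,0.3],[0,0,0.1],[0,0,0.04]],"turn":[[0,0,0],[0,0,0],[0,0,0],[0,0,0],[0,0,0]],"grip":[0,0,0,0,0]}'
python3 -m creep '{"translation":[[0,0,0],[0,0,0]],"turn":[[0,0,0],[0,0,0]],"grip":[0,0]}'
python3 -m creep '{"translation":[[0,0,0],[0,0,0],[0,0,0],[0,0,0],[0,0,0]],"turn":[[0,0,0],[0,0,0],[0,0,0],[0,0,0],[0,0,0]],"grip":[0.85,0.85,0.85,0.85,0.85]}'
python3 -m creep '{"translation":[[0,0,-0.2],[0,0,-0.5],[0,0,-0.6],[0,0,-0.6],[0,0,-0.4]],"turn":[[0,0,0],[0,0,0],[0,0,0],[0,0,0],[0,0,0]],"grip":[0.85,1,1,1,1]}'
python3 -m creep '{"translation":[[-0.4,0.6,0],[-0.4,0.6,0],[-0.4,0.6,0],[0,0.6,0],[0,0,0]],"turn":[[0,0,0],[0,0,0],[0,0,0],[0,0,0],[0,0,0]],"grip":[1,1,1,1,1]}'
python3 - <<'E'
from cell import env
from h import *
c=env.read_camera("top"); W=world(c); cv2.imwrite("pics/top1.png",c["frame"][:,:,::-1])
def T(cx,cy,ydeg,n,pts,h):
    a=np.radians(ydeg-90); X=np.array([np.cos(a),np.sin(a)]); Y=np.array([-X[1],X[0]])
    for ly in pts:
        g=np.array([cx,cy])/1000+Y*ly
        m=((np.abs(W[...,2]-h)<.006)&(np.hypot(*(W[...,:2]-g).transpose(2,0,1))<.05)).astype(np.uint8)
        k=max(cv2.findContours(m,0,1)[0],key=cv2.contourArea); r=rect(ray(c,k.reshape(-1,2),h)); e=r[:2]/1000-g
        print(n,ly,r,"err mm",(1000*e@X).round(1),(1000*e@Y).round(1),"z",np.median(W[...,2][m>0]).round(4))
T(511.1,371.1,78.5,"bush",(.044,-.044),.064)
T(676.1,-9.9,88.6,"block",(.044,-.044),.054)
T(496.7,-367.5,92.7,"hub",(0,),.064)
E
```

```text
time_s: 34.05
tool_pos: [0.4971, -0.3686, 0.0284]
tool_rot: [-180.0, -0.0, -1.4]
force: [-0.6, 0.5, -2.0]
grip_width: 0.0393
grasp_force: 35.0
time_s: 34.3
tool_pos: [0.4973, -0.3695, 0.0291]
tool_rot: [180.0, -0.1, -1.4]
force: [0.2, 0.0, -2.0]
grip_width: 0.0395
grasp_force: 35.0
time_s: 34.92
tool_pos: [0.4967, -0.3692, 0.0281]
tool_rot: [-180.0, -0.0, -1.4]
force: [0.5, -0.5, 0.7]
grip_width: 0.0728
grasp_force: 0.0
time_s: 35.55
tool_pos: [0.497, -0.3701, 0.216]
tool_rot: [179.9, -0.2, -1.5]
force: [0.8, -0.6, -0.7]
grip_width: 0.0871
grasp_force: 0.0
time_s: 36.17
tool_pos: [0.3922, -0.5627, 0.2127]
tool_rot: [179.8, 0.1, -1.8]
force: [0.1, 0.2, -0.3]
grip_width: 0.0868
grasp_force: 0.0
bush 0.044 [519.8 409.5  34.2  31.9  47.5] err mm 0.9 -4.6 z 0.0641
bush -0.044 [503.3 330.9  33.4  31.2 -89. ] err mm 0.4 3.1 z 0.0641
block 0.044 [678.8  33.5  80.3  33.9  -1.2] err mm 1.6 -0.5 z 0.0544
block -0.044 [677.5 -53.4  81.7  34.   -1.8] err mm 2.5 0.5 z 0.0546
hub 0 [ 499.  -368.2   40.9   38.1  -89. ] err mm 2.3 -0.8 z 0.0648
```

View pics/top1.png

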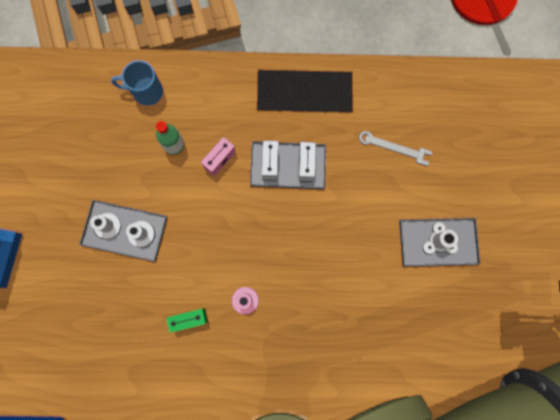

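The top view shows all five parts upright on their outlines, within 5 mm: bushes at (105,226) and (140,234), blocks at (270,160) and (308,161), hub at (441,240). The bottle (170,138) and wrench (396,148) haven't moved and the arm is clear, so I'm handing in.

```bash
python3 -m creep '{"translation":[[0,0,0],[0,0,0],[0,0,0]],"turn":[[0,0,0],[0,0,0],[0,0,0]],"grip":[1,1,1]}'; python3 -c "
from cell import env
print(env.sign_off())"
```

```text
time_s: 36.6
tool_pos: [0.397, -0.5577, 0.2125]
tool_rot: [-180.0, -0.1, -1.3]
force: [-0.3, -0.1, 0.2]
grip_width: 0.0871
grasp_force: 0.0
the job is handed in; nothing more can be done
None
```

All five parts stand upright on their own outlines, within about 5 mm by the last top-camera measurement; the bottle and wrench were not moved, and I handed the job in at about 37 s (no verdict was returned).

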